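# Swap cards for fuses in the lift control unit

### The job

Service the car lift's control unit: press the yellow hatch at its black mark so that it pops ajar, and swing it fully open. Slide every old card up out of the rack and set it down in the orange tray without dropping it from a height; only when the rack is empty, press every fuse fully home into the spring clips of the fuse strip, one per station, until it snaps. Leave the hatch standing open and the other things on the bench where they are.

Things in the scene. Friction and masses are not known exactly. Their poses are not given: they have to be found in the camera images.
- unit: the lift control unit: a grey steel box fixed to the bench, 150 mm (its x) by 220 mm (its y) by 115 mm tall, walls 5 mm, inner floor 5 mm up, closed on top by the yellow hatch. Origin at the centre of its underside; z up
- hatch (a joint): angle of the yellow hatch in rad: 0 shut (flush with the top of the box), about 0.4 once popped ajar, 1.9 fully open against its stop. Rigid panel 136 x 206 x 6 mm, 0.18 kg, hinged along the box's top on the box's +y side; its free edge, on the -y side, rises. Hinge free and light: let go short of upright it sinks back to ajar, 0.1 rad past upright it falls gently to its stop and stays. It does not latch again
- hatch_pad (a point): centre of the black round mark (28 mm across) on the hatch's upper face, 165 mm from the hinge. Moves with the hatch. A hidden spring catch holds the hatch shut; pressing it 4 to 5 mm down here (5 to 9 N; a hard stop comes at 5.6 mm) frees the catch, and when the press is let up a spring plunger lifts the hatch ajar
- hatch_edge (a point): middle of the hatch's free edge (half-way through its 6 mm thickness), 208 mm from the hinge. Moves with the hatch; about 85 mm above the box's top when ajar
- hatch_hinge (a point): middle of the hatch's hinge line, on the box's top, 105 mm to the +y side of the box's middle; the hinge runs along the box's x
- rack (a point): middle of the white slotted card rack in the box, at the height of the middle of the cards standing in it. The rack has three upright slots side by side at 50 mm spacing along the box's y (the middle one at this point). Slot walls reach 60 mm above the bench, so the upper 37 mm of a card stands clear
- tray: an open orange tray fixed to the bench, 140 mm (its x) by 230 mm (its y) by 50 mm tall, walls 4 mm. Origin at the centre of its underside
- strip: the fuse strip, fixed to the bench: a black plate 120 mm (its x) by 200 mm (its y), 8 mm thick, with three stations side by side at 60 mm spacing along its y. Each station has two copper rests, 56 mm apart along x, each between a pair of sprung copper jaws that reach about 50 mm above the bench; between the two rests a 42 mm wide gap is left for fingers. Origin at the centre of its underside
- card0_mid (a point): centre of an old control card (may be absent): a stiff green plate 60 mm (x) by 9 mm (y) by 92 mm (z, upright in the rack), 90 g, with an aluminium top edge. At the start its middle is 51 mm above the bench, its lower 55 mm in a slot of the rack with 1.5 mm play; lift it 60 mm to clear the slot, 115 mm to clear the box's rim
- card1_mid (a point): centre of an old control card (may be absent): a stiff green plate 60 mm (x) by 9 mm (y) by 92 mm (z, upright in the rack), 90 g, with an aluminium top edge. At the start its middle is 51 mm above the bench, its lower 55 mm in a slot of the rack with 1.5 mm play; lift it 60 mm to clear the slot, 115 mm to clear the box's rim
- card2_mid (a point): centre of an old control card (may be absent): a stiff green plate 60 mm (x) by 9 mm (y) by 92 mm (z, upright in the rack), 90 g, with an aluminium top edge. At the start its middle is 51 mm above the bench, its lower 55 mm in a slot of the rack with 1.5 mm play; lift it 60 mm to clear the slot, 115 mm to clear the box's rim
- fuse0_mid (a point): centre of a cartridge fuse (may be absent): a white ceramic block 40 mm long (x) and 26 x 26 mm with a red band, with a round brass cap 18 mm across and 16 mm long at each end (72 mm over all), 90 g. Lies on the bench at the start, centre 13 mm up. Both ends are alike
- fuse1_mid (a point): centre of a cartridge fuse (may be absent): a white ceramic block 40 mm long (x) and 26 x 26 mm with a red band, with a round brass cap 18 mm across and 16 mm long at each end (72 mm over all), 90 g. Lies on the bench at the start, centre 13 mm up. Both ends are alike
- fuse2_mid (a point): centre of a cartridge fuse (may be absent): a white ceramic block 40 mm long (x) and 26 x 26 mm with a red band, with a round brass cap 18 mm across and 16 mm long at each end (72 mm over all), 90 g. Lies on the bench at the start, centre 13 mm up. Both ends are alike
- seat0 (a point): where the centre of a fuse is when fully home in this station of the strip (34 mm above the bench); a fuse lies along this point's x. The caps first meet the jaws with the fuse 13 mm above this, pass the jaws' detent on the way down (about 10 to 12 N) and then snap down onto the rests and are held
- seat1 (a point): where the centre of a fuse is when fully home in this station of the strip (34 mm above the bench); a fuse lies along this point's x. The caps first meet the jaws with the fuse 13 mm above this, pass the jaws' detent on the way down (about 10 to 12 N) and then snap down onto the rests and are held
- seat2 (a point): where the centre of a fuse is when fully home in this station of the strip (34 mm above the bench); a fuse lies along this point's x. The caps first meet the jaws with the fuse 13 mm above this, pass the jaws' detent on the way down (about 10 to 12 N) and then snap down onto the rests and are held
- socket: bystander: a steel socket, a cylinder 32 mm across and 40 mm tall
- nut: bystander: a dark steel wheel nut, 34 mm across, 26 mm tall
- spray: bystander: a blue spray can, 54 mm across, 150 mm tall
- driver: bystander: a screwdriver with a red handle lying flat
- grease: bystander: a yellow jar with a red cap, 64 mm across, 70 mm tall
- wrench: bystander: a steel wrench lying flat
Mind the look-alikes: they are no part of the job. What is shaped like the part that bears fuse2_mid but pink is not meant.

How it is judged:
By the outcome, as a careful person would: the job done as asked, in the order asked, and still so for the second after the job is handed in, with the robot touching nothing.
Of card0, card1, card2 only 2 to 3 are there at a start; the rules pass over those that are not, and their reading is None.
Of fuse0, fuse1, fuse2 only 2 to 3 are there at a start; the rules pass over those that are not, and their reading is None.
At some moment in a run one of fuse0, fuse1, fuse2 may be knocked a few centimetres aside while the robot is not near it.
It also fails if it takes over 210 s, if anything falls off the work surface, if the arm or the gripper's body presses on something with over 40 N, if the wrist force passes 120 N, or if a joint passes its speed limit or range.

### The arm

A 6-joint arm with a two-finger parallel gripper is mounted at the origin on the work surface. World frame = base frame: x ahead of the robot, y to its left, z up, the work surface at z = 0. Lengths are in mm, angles in rad, forces in N, time in s.
With the tool pointing down it reaches from about 350 to 875 mm from the base axis. Payload 4.2 kg.
Tool frame: the origin (TCP) lies at the very end of the fingers, on their centre line; the grasp point (between the pads) lies 19 mm behind it (pinch_z is the distance from the TCP to the grasp point, in mm); z points along the fingers, y is the line along which they close (so a half turn about z gives the same grasp; the last joint's range is limited). The gripper opens to 85 mm and grips with 20 to 120 N. Pads are 22 mm wide; open, the fingers measure 114 mm over their backs; the gripper's body (76 mm by 85 mm) begins 54 mm behind the grasp point. The pads swing forward as they close: fully open they stand 13 mm farther back than shut.
Start: joints at [-1.067, 0.385, 0.008, 0, -1.194, -0.259], TCP at [151.494, -606.341, 231.312] pointing down, gripper open.
Joint ranges: [-3.14, 3.14], [-1.21, 2.06], [-1.07, 1.41], [-3.16, 2.05], [-2.99, -0.16], [-3.1, 3.1]. Speed limits (rad/s): [2.79, 2.79, 3.14, 3.14, 3.14, 3.14].

### API

Orientations are given as a unit quaternion [x, y, z, w].
In Python, from bench import * gives the robot as it stands.
- The arm moves only by the tool arm_command, never from a script. Its argument "steps" is one flat list of numbers, 4 for each row, row after row: the shift along the tool's x, y, z in m, then the turn about the tool's z in rad. In form: [tx, ty, tz, roll, tx, ty, tz, roll, ...]. A call has 1 to 20 rows; each row shifts and turns the commanded pose from where the row before left it, along the tool's axes as they then stand; what a row does not reach is not made up. A row lasts 1/8 s, in which the tool goes at most 62.5 mm and 10.7 degrees, less where a joint would pass 70% of its speed; a pose out of reach is approached as far as the arm can. A call with a gripper value outside its range is refused whole. "grip" is the finger opening in m, from 0 to 0.0854, set as the call begins (left out, the last holds). The fingers move at their own pace and stop on an object; the grip force is fixed at half the most. Time passes only in rows, so rows that do not move let the fingers close. It gives the time, the measured TCP pose, the force, the opening and the grip force at its end, in the units of the state.
- read_state(): the state, without advancing time (a new reading comes with each control period).
- get_image(name): name is "scene" or "top"; returns the picture (420x560x3 uint8, red, green, blue); there is no depth.
- get_calibration(name): a dict with "camera_matrix" (3x3 intrinsics, pixels), "k1" (the pictures are not rectified: a ray, as slopes to the right and down, at radius r is drawn at 1 + k1 r^2 times it, then the intrinsics apply), "cam_to_world" (4x4, takes a point from camera to world coordinates). Camera axes: x right, y down, z forward; pixel columns grow to the right and rows downward; lengths in mm; the calibration is good to about 2 mm. A picture is of the moment at which its call begins. get_calibration takes no time and is no camera call.
- job_done(): hands the job in; it is judged then, once.
The state is a dict: "clock": time; "joints": joint angles; "joint_vel": joint speeds; "joint_efforts": joint torques, N m; "position": TCP position; "ee_rot": TCP orientation; "contact_force": force on the tool from outside, world axes, zero at the start; "wrist_torque": the same for the moment, N m; "gripper_width": finger opening in mm; "grasp_force": force on a finger pad.
Only numpy, scipy, OpenCV 4.12 (cv2) and the standard library are available. Lean on these libraries where they do the work, as an engineer would, in place of code of your own. Each camera call takes 0.05 s, during which the arm holds its last target. There are 200 camera calls.

## Working session

There is one attempt and no reset: what is moved stays moved. The work goes in short steps, Python scripts to look and compute and a tool call to move; the robot and the scene stay as the last step left them, time stands still between calls to the robot, and variables do not carry over. Pictures are saved under pics/ and viewed, at most 14 in all, crops included, and the job is handed in when it is done.

Besides the shell and the picture viewer there is one more tool, called after "Call:" as name(argument=value, ...), one argument or row to a line, values as JSON. arm_command: Moves the arm, as the interface text tells. Its arguments: {"type":"object","properties":{"steps":{"type":"array","items":{"type":"number"}},"grip":{"type":"number"}},"required":["steps"]}

```bash
mkdir -p pics; ls; python3 - <<'E'
from bench import *
import cv2
for n in("scene","top"):
    im=get_image(n); cv2.imwrite(f"pics/{n}0.png",cv2.resize(im[:,:,::-1],(784,588),interpolation=cv2.INTER_CUBIC))
    c=get_calibration(n); print(n,c)
print(read_state())
E
```

```text
pics
scene {'camera_matrix': array([[426.66070121,   0.        , 280.79266851],
       [  0.        , 426.66070121, 206.66351766],
       [  0.        ,   0.        ,   1.        ]]), 'k1': 0.01952767482789478, 'cam_to_world': array([[ 8.71308626e-01,  3.63836732e-01, -3.29308535e-01,
         8.86037591e+02],
       [ 4.90685743e-01, -6.36381911e-01,  5.95185320e-01,
        -5.89432359e+02],
       [ 6.98428735e-03, -6.80177107e-01, -7.33014545e-01,
         8.13055421e+02],
       [ 0.00000000e+00,  0.00000000e+00,  0.00000000e+00,
         1.00000000e+00]])}
top {'camera_matrix': array([[404.42287847,   0.        , 290.53418789],
       [  0.        , 404.42287847, 209.80024428],
       [  0.        ,   0.        ,   1.        ]]), 'k1': -0.027467445806694055, 'cam_to_world': array([[-3.16345295e-02, -9.76171458e-01,  2.14682418e-01,
         3.16090447e+02],
       [-9.99496474e-01,  3.14248510e-02, -4.39047611e-03,
        -1.25636402e+01],
       [-2.46050555e-03, -2.14713211e-01, -9.76674041e-01,
         1.19333365e+03],
       [ 0.00000000e+00,  0.00000000e+00,  0.00000000e+00,
         1.00000000e+00]])}
{'clock': 0.1, 'joints': array([-1.06738631e+00,  3.85499157e-01,  6.75905392e-03, -4.05273062e-04,
       -1.19400456e+00, -2.58621843e-01]), 'joint_vel': array([-8.55297795e-04, -1.69627898e-03,  3.01323938e-03,  1.52126317e-03,
        1.54407127e-05,  5.97655987e-04]), 'joint_efforts': array([ 5.40723777e-04, -3.93319988e+01,  1.88930243e+01,  4.19789135e+00,
       -2.60017463e-03,  4.22394706e-06]), 'position': array([ 151.36558242, -605.85838628,  230.32227   ]), 'ee_rot': array([-1.22014489e-01,  9.92527823e-01,  9.74348649e-04, -1.87416220e-04]), 'contact_force': array([ 0.51176162, -0.33229448, -0.22280309]), 'wrist_torque': array([ 0.04365581, -0.01722616, -0.00891436]), 'grasp_force': 0.0, 'gripper_width': 85.44891961491358}
```

View pics/top0.png

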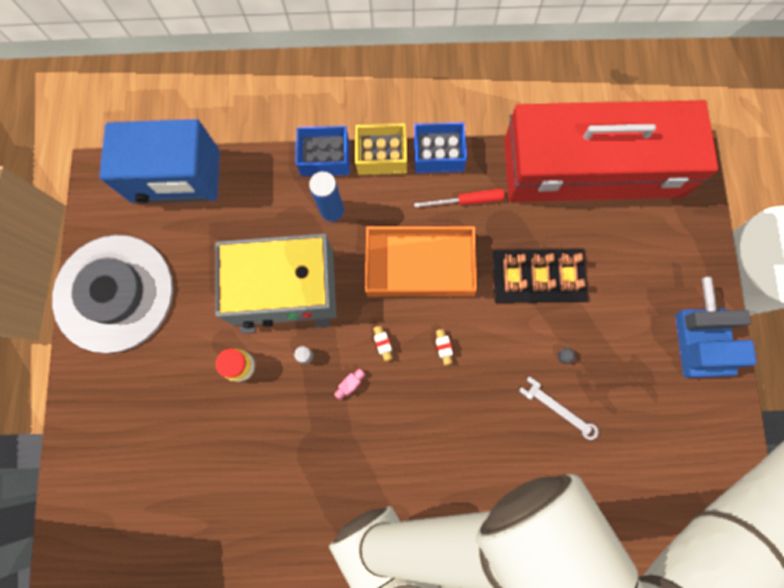

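View pics/scene0.png

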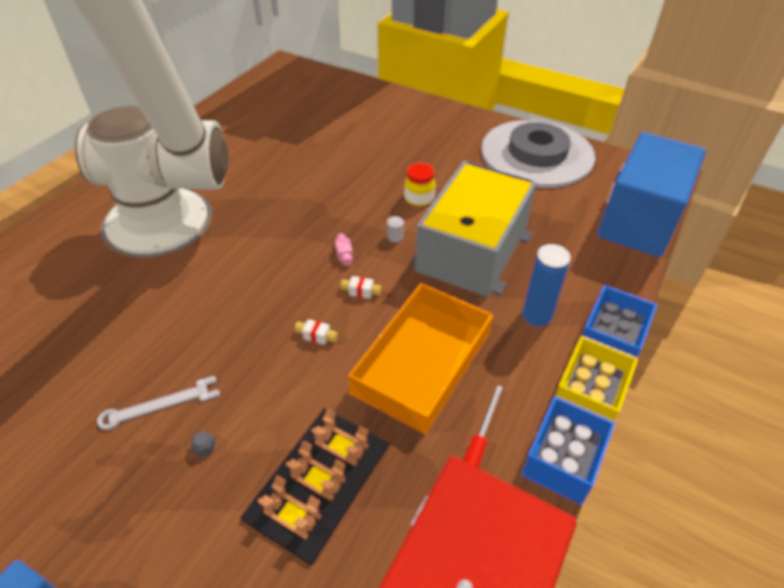

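Top view (784×588): hatch yellow at (273,275) with mark at (302,272), tray (420,262), strip (541,275). Fuse candidates: white with a red band at (383,343) and (444,346). The look-alike is the pink one at (349,384), which I reject. A third fuse could be hidden by the arm, so I'll check that.

```bash
cat > h.py <<'E'
from bench import *
import cv2, numpy as np
def ray(n,px):
    c=get_calibration(n);K=c["camera_matrix"];T=np.array(c["cam_to_world"])
    d=(np.array(px,float)-[K[0,2],K[1,2]])/K[0,0];u=d.copy()
    for _ in range(10): u=d/(1+c["k1"]*(u@u))
    return T[:3,3],T[:3,:3]@[u[0],u[1],1]
def w(n,px,z):
    o,d=ray(n,px); return (o+d*(z-o[2])/d[2])[:2]
def pix(n,P):
    c=get_calibration(n);K=c["camera_matrix"];T=np.array(c["cam_to_world"])
    q=T[:3,:3].T@(np.array(P,float)-T[:3,3]);u=q[:2]/q[2]
    return u*(1+c["k1"]*(u@u))*K[0,0]+[K[0,2],K[1,2]]
def blobs(im,lo,hi,box,amin=15,n=None):
    """HSV blobs in box (x0,y0,x1,y1): list of (area,centroid,mask)"""
    hsv=cv2.cvtColor(im,cv2.COLOR_RGB2HSV);m=cv2.inRange(hsv,lo,hi)
    k=np.zeros_like(m);x0,y0,x1,y1=box;k[y0:y1,x0:x1]=m[y0:y1,x0:x1]
    N,l,s,c=cv2.connectedComponentsWithStats(k)
    r=[(int(s[i,4]),c[i],(l==i).astype(np.uint8)) for i in range(1,N) if s[i,4]>=amin]
    return sorted(r,key=lambda t:-t[0])
def rect(n,mask,z):
    c=max(cv2.findContours(mask,cv2.RETR_EXTERNAL,cv2.CHAIN_APPROX_NONE)[0],key=len)[:,0]
    p=np.array([w(n,q,z) for q in c],np.float32)
    return cv2.minAreaRect(p)
E
python3 - <<'E'
from h import *
im=get_image("top")
Y=blobs(im,(22,120,100),(35,255,255),(145,160,245,235))
print("hatch",Y[0][0],rect("top",Y[0][2],115))
B=blobs(im,(0,0,0),(179,255,60),(200,180,228,205))
for b in B:print("pad",b[0],b[1],w("top",b[1],115))
O=blobs(im,(8,150,120),(19,255,255),(255,155,345,220))
print("tray",O[0][0],rect("top",O[0][2],50),rect("top",O[0][2],0))
S=blobs(im,(0,0,0),(179,255,45),(345,172,428,222))
print("strip",S[0][0],rect("top",S[0][2],8))
F=blobs(im,(22,120,100),(35,255,255),(350,175,425,215))
for b in F:print("seat yellow",b[0],b[1],w("top",b[1],8),w("top",b[1],25))
for bx in((262,228,288,262),(305,228,330,265)):
    for b in blobs(im,(0,0,165),(179,70,255),bx,5)+blobs(im,(18,90,110),(35,255,255),bx,5): print("fuse part",b[0],b[1],w("top",b[1],20))
    for nm,lo,hi in(("redlow",(0,150,100),(8,255,255)),("redhi",(170,120,100),(179,255,255))):
        for b in blobs(im,lo,hi,bx,4): print(nm,b[0],b[1],w("top",b[1],26))
cv2.imwrite("pics/cr.png",np.hstack([cv2.resize(im[150:270,150:290,::-1],None,fx=2.8,fy=2.8,interpolation=2),cv2.resize(im[150:270,290:430,::-1],None,fx=2.8,fy=2.8,interpolation=2)]))
E
```

```text
hatch 3397 ((601.58984375, 248.56781005859375), (137.3594207763672, 202.98309326171875), 2.659545421600342)
pad 38 [215.07894737 193.94736842] [604.55568171 189.16020112]
tray 4115 ((638.8519897460938, -47.96403503417969), (235.14657592773438, 161.28639221191406), 89.13046264648438) ((652.9669799804688, -49.51213836669922), (245.42994689941406, 168.33970642089844), 89.13046264648438)
strip 571 ((608.6507568359375, -321.98602294921875), (160.4353790283203, 113.857421875), 89.85950469970703)
seat yellow 69 [405.73913043 195.14492754] [ 610.84757731 -368.19654954] [ 606.62018428 -363.09607893]
seat yellow 67 [366.34328358 196.08955224] [ 611.7044844  -248.44488868] [ 607.46480166 -245.0618908 ]
seat yellow 63 [386.15873016 195.87301587] [ 610.46553194 -308.54488719] [ 606.24361819 -304.29993794]
fuse part 51 [274.17647059 248.78431373] [459.4357208  33.4135805]
fuse part 49 [271.44897959 240.14285714] [485.02219862  40.79806483]
fuse part 27 [276.14814815 253.74074074] [444.82567345  28.02707209]
fuse part 24 [269.58333333 235.45833333] [499.02556407  45.96419227]
redlow 25 [273.16 244.4 ] [471.55539407  35.83169761]
fuse part 53 [317.58490566 251.66037736] [447.01979339 -92.44547595]
fuse part 51 [315.49019608 242.84313725] [472.96758222 -87.51149006]
fuse part 26 [318.84615385 256.73076923] [432.19856973 -95.42750142]
fuse part 23 [314.08695652 237.73913043] [488.11405955 -84.07769479]
redlow 28 [317.14285714 246.92857143] [460.11120701 -91.38343279]
```

View pics/cr.png

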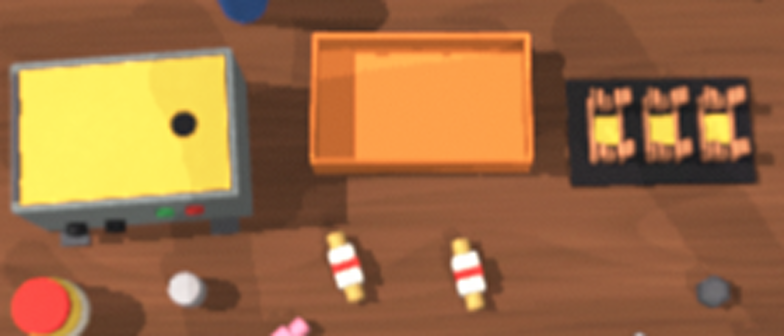

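The crop shows two white fuses with red bands (the pink piece is excluded), the mark and three empty stations. The sizes and the 60 mm spacing agree. I'll cross-check with the scene camera and start moving.

Call:
arm_command(
  steps=[0,0,0,0.1,0,0,0,0.097,-0.0306,0.0483,0,0,-0.0306,0.0483,0,0,-0.0306,0.0483,0,0,-0.0306,0.0483,0,0,-0.0306,0.0483,0,0,-0.0306,0.0483,0,0,-0.0306,0.0483,0,0,-0.0306,0.0483,0,0,-0.0306,0.0483,0,0,-0.0306,0.0483,0,0,-0.0306,0.0483,0,0,-0.0306,0.0483,0,0,-0.0306,0.0483,0,0,-0.0306,0.0483,0,0,-0.0306,0.0483,0,0,-0.0306,0.0483,0,0,0,0,0,0,0,0,0,0],
  grip=0,
)

```text
clock: 2.65
position: [603.1, 188.8, 230.5]
ee_rot: [-0.024, 1.0, -0.0, -0.001]
contact_force: [-0.3, 0.2, 0.6]
gripper_width: 0.1
grasp_force: 0.0
```

```bash
cat >> h.py <<'E'
def psi(s=None):
    s=s or read_state();x,y,z,q=s["ee_rot"]; yx=2*(x*y-z*q);yy=1-2*(x*x+z*z)
    return np.arctan2(-yx,yy)
def go(x,y,z,ps=None):
    """tool-frame delta (mm) to world target, roll first (deg target)"""
    s=read_state();p=s["position"];a=psi(s);t=a if ps is None else np.radians(ps)
    d=np.array([x,y,z])-p;X=np.array([-np.cos(t),-np.sin(t)]);Y=np.array([-np.sin(t),np.cos(t)])
    print("at",p.round(1),"psi",np.degrees(a).round(2),"roll",(a-t).round(4),"tool d",[round(v,1) for v in (X@d[:2],Y@d[:2],-d[2])],"F",np.array(s["contact_force"]).round(1),"w",round(s["gripper_width"],1))
def tri(pa,pb):
    (o1,d1),(o2,d2)=ray("top",pa),ray("scene",pb)
    t=np.linalg.lstsq(np.c_[d1,-d2],o2-o1,rcond=None)[0]
    a,b=o1+t[0]*d1,o2+t[1]*d2
    return ((a+b)/2).round(1),round(float(np.linalg.norm(a-b)),1)
E
python3 - <<'E'
from h import *
t=get_image("top");s=get_image("scene")
cv2.imwrite("pics/top1.png",cv2.resize(t[:,:,::-1],(784,588)))
R=((0,150,100),(8,255,255))
for bt,bs in(((262,228,288,262),(242,195,275,216)),((305,228,330,265),(208,225,243,250))):
    print("fuse",[tri(a[1],b[1]) for a in blobs(t,*R,bt,5)[:1] for b in blobs(s,*R,bs,5)[:1]])
Y=((22,120,100),(35,255,255))
T=blobs(t,*Y,(350,175,425,215),30)[:3];S=blobs(s,*Y,(180,300,265,385),40)[:3]
T.sort(key=lambda b:-b[1][0]);S.sort(key=lambda b:b[1][0])
for a,b in zip(T,S):print("seat",a[0],b[0],tri(a[1],b[1]),w("scene",b[1],8))
go(604.6,189.2,150,2.7)
E
```

```text
fuse [(array([472.2,  34.9,  13.8]), 3.7)]
fuse [(array([460. , -92.7,  16.3]), 3.3)]
seat 55 198 (array([ 609.1, -367.2,   13.8]), 0.7) [ 606.81376705 -365.86475737]
seat 59 175 (array([ 609.8, -307.5,   12.6]), 0.8) [ 607.92690406 -306.17557621]
seat 62 155 (array([ 610.7, -247.9,   12.5]), 0.8) [ 608.84090749 -246.24722783]
at [603.1 188.  231.5] psi 2.69 roll -0.0002 tool d [np.float64(-1.6), np.float64(1.2), np.float64(81.5)] F [ 0.2 -0.3  0.5] w 0.1
```

View pics/top1.png

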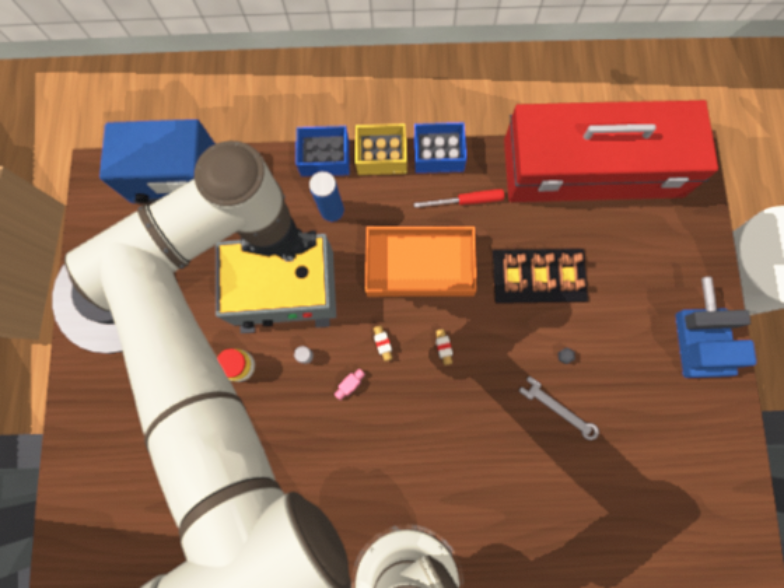

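Nothing new showed where the arm had been, so there are two fuses. Now I'll descend to the mark.

Call:
arm_command(
  steps=[-0.0016,0.0012,0.03,0,0,0,0.03,0,0,0,0.03,0,0,0,0.015,0,0,0,0.006,0,0,0,0,0],
)

```text
clock: 3.5
position: [605.5, 190.1, 121.0]
ee_rot: [-0.024, 1.0, 0.0, 0.001]
contact_force: [-0.5, 0.3, 0.6]
gripper_width: -0.1
grasp_force: 0.0
```

Call:
arm_command(
  steps=[0,0,0.002,0,0,0,0.002,0,0,0,0,0,0,0,0,0],
)

```text
clock: 4.0
position: [605.2, 190.3, 116.5]
ee_rot: [-0.024, 1.0, 0.0, 0.0]
contact_force: [-0.1, 0.2, 0.2]
gripper_width: -0.1
grasp_force: 0.0
```

Call:
arm_command(
  steps=[0,0,0.002,0,0,0,0.002,0,0,0,0.001,0,0,0,0,0],
)

```text
clock: 4.5
position: [605.4, 190.4, 112.3]
ee_rot: [-0.024, 1.0, 0.0, 0.001]
contact_force: [-1.8, -0.6, 5.6]
gripper_width: 0.1
grasp_force: 2.5
```

Call:
arm_command(
  steps=[0,0,0.001,0,0,0,0,0],
)

```text
clock: 4.75
position: [605.5, 190.4, 111.6]
ee_rot: [-0.024, 1.0, 0.0, 0.001]
contact_force: [-2.0, -0.5, 6.7]
gripper_width: -0.1
grasp_force: 3.3
```

Call:
arm_command(
  steps=[0,0,0.001,0,0,0,0.001,0,0,0,0,0,0,0,0,0],
)

```text
clock: 5.25
position: [605.5, 190.4, 110.8]
ee_rot: [-0.024, 1.0, 0.0, 0.001]
contact_force: [-4.6, 0.4, 11.5]
gripper_width: -0.0
grasp_force: 5.6
```

Call:
arm_command(
  steps=[0,0,-0.004,0,0,0,-0.015,0,0,0,-0.04,0,0,0,-0.04,0,0,-0.04,-0.04,0,0,-0.04,0,0,0,0,0,0],
)

```text
clock: 6.12
position: [608.8, 108.2, 248.3]
ee_rot: [-0.022, 1.0, 0.0, 0.0]
contact_force: [-0.2, 0.7, -0.9]
gripper_width: 0.1
grasp_force: 0.0
```

```bash
python3 - <<'E'
from h import *
s=get_image("scene")
cv2.imwrite("pics/s2.png",cv2.resize(s[70:280,220:420,::-1],None,fx=2.8,fy=2.8))
go(605,190,230,2.7)
E
```

```text
at [608.8 109.2 247.6] psi 2.61 roll -0.0015 tool d [np.float64(0.0), np.float64(80.9), np.float64(17.6)] F [ 0.2 -0.4 -0.1] w 0.0
```

View pics/s2.png

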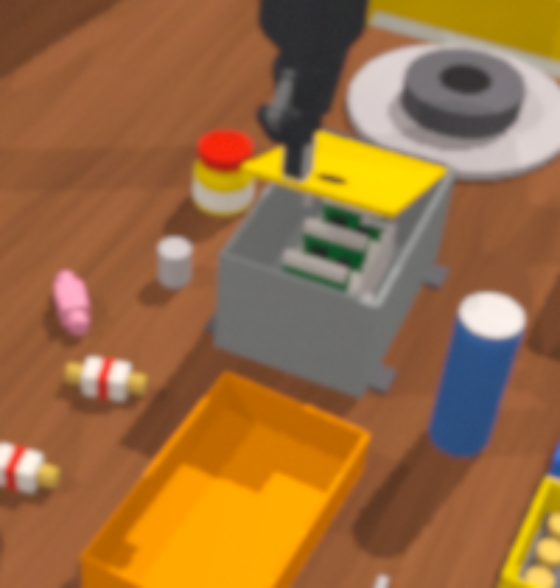

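The hatch is ajar, with the edge near crop (245,168). At least two cards are visible with aluminium tops. Next: go down beside the edge and swing it up along the arc.

Call:
arm_command(
  steps=[0,0,0.04,0,0,0,0.04,0,0,0.015,0,0,0,0.015,0,0,0,0.006,0,0,0,0,0,0],
)

```text
clock: 6.92
position: [608.1, 147.2, 169.1]
ee_rot: [-0.024, 1.0, 0.0, 0.002]
contact_force: [-0.1, -1.7, -0.1]
gripper_width: -0.1
grasp_force: 0.3
```

Call:
arm_command(
  steps=[0,0.004,0,0,0,0.009,-0.019,0,0,0.011,-0.018,0,0,0.0126,-0.0165,0,0,0.0142,-0.0152,0,0,0.0156,-0.0137,0,0,0.0169,-0.0121,0,0,0.018,-0.0103,0,0,0.019,-0.0085,0,0,0.0197,-0.0066,0,0,0.0203,-0.0045,0,0,0.0207,-0.0025,0,0,0.0208,-0.0004,0,0,0,0,0],
)

```text
clock: 8.68
position: [597.2, 349.7, 293.7]
ee_rot: [-0.025, 1.0, -0.0, -0.0]
contact_force: [-0.4, -0.9, -0.2]
gripper_width: -0.0
grasp_force: 0.0
```

Call:
arm_command(
  steps=[0,0.015,0,0,0,0.015,0,0,0,0.015,0,0,0,0.01,0,0,0,0,0,0,0,-0.03,0,0,0,-0.04,0,0,0,-0.05,0,0,0,-0.06,0,0,0,-0.06,0,0,0,-0.06,0,0,0,-0.06,0,0,0,0,0,0,0,0,0,0],
)

```text
clock: 10.42
position: [612.4, 43.2, 294.7]
ee_rot: [-0.024, 1.0, 0.0, 0.0]
contact_force: [-0.1, 0.7, -0.4]
gripper_width: 0.2
grasp_force: 0.0
```

```bash
python3 - <<'E'
from h import *
t=get_image("top");s=get_image("scene")
A=cv2.resize(t[140:250,140:260,::-1],(400,367));B=cv2.resize(s[90:220,270:410,::-1],(400,371))
cv2.imwrite("pics/s3.png",np.hstack([A,B[:367]]))
for z in(97,):
  for k in(-50,0,50):
    a=np.radians(2.7);P=(601.6-k*np.sin(a),248.6+k*np.cos(a),97);print(k,np.round(P,1),pix("top",P).round(1),pix("scene",P).round(1))
go(601,248,200,2.7)
E
```

```text
-50 [604.  198.7  97. ] [212.9 195.9] [334.2 160.7]
0 [601.6 248.6  97. ] [195.1 197.3] [341.3 149.4]
50 [599.2 298.5  97. ] [177.3 198.6] [348.1 138.8]
at [612.3  44.3 294.6] psi 2.81 roll 0.002 tool d [np.float64(1.7), np.float64(204.0), np.float64(94.6)] F [0.6 0.4 0.1] w 0.1
```

View pics/s3.png

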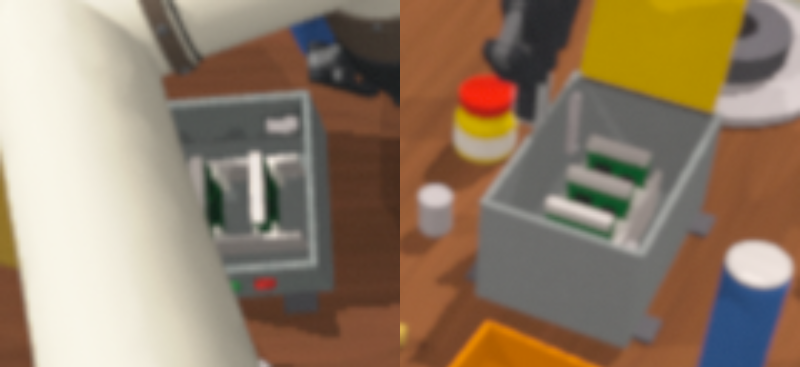

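The hatch stands open and three cards are in the rack, seen at scene crop (580,211), (600,180) and (618,150). The rack seems offset from the box middle, so I'll measure the aluminium tops.

```bash
python3 - <<'E'
from h import *
t=get_image("top");s=get_image("scene")
for k,P in(("A",(333,163.9)),("B",(340,153)),("C",(346.3,142.5))): print(k,w("scene",P,97).round(1))
print(tri((217.1,197),(333,163.9)))
g=cv2.cvtColor(s,cv2.COLOR_RGB2GRAY)
cv2.imwrite("pics/s4.png",np.hstack([cv2.resize(s[130:185,315:370,::-1],(395,395),interpolation=cv2.INTER_NEAREST),cv2.resize(t[165:225,190:250,::-1],(395,395),interpolation=cv2.INTER_NEAREST)]))
E
```

```text
A [606.5 185.9]
B [604.5 233.7]
C [601.4 281.6]
(array([603.4, 188.9,  92.4]), 4.3)
```

View pics/s4.png

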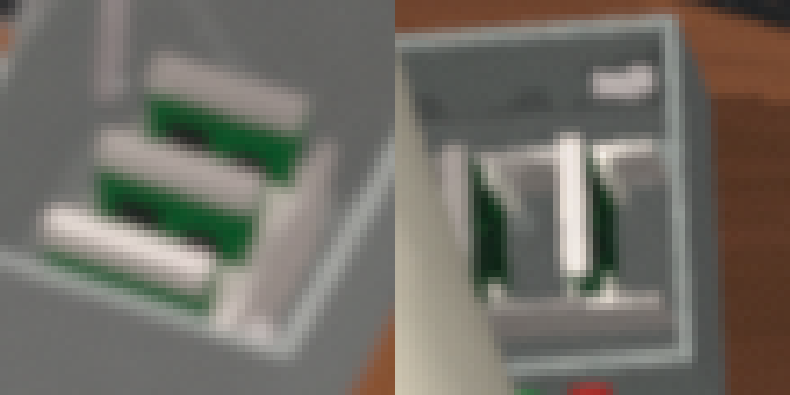

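```bash
python3 - <<'E'
from h import *
print(w("top",(216.7,196),97),w("top",(199.1,196),97),w("scene",(332.8,162.8),97),tri((216.7,196),(332.8,162.8)))
# centroid of bright A bar in both views
t=get_image("top");s=get_image("scene")
b=blobs(s,(0,0,190),(179,60,255),(318,155,348,172),8)[0];c=blobs(t,(0,0,190),(179,60,255),(212,183,221,208),8)[0]
print(b[:2],c[:2],w("scene",b[1],96),w("top",c[1],97))
go(604,191,200,2.7)
E
```

```text
[603.27984657 187.92673212] [604.89473735 237.34559972] [604.33858361 189.42783069] (array([603.9, 188.4,  97.3]), 1.7)
(72, array([332.16666667, 163.16666667])) (72, array([216.30555556, 195.69444444])) [603.13834099 188.43932506] [604.19966302 189.04058784]
at [612.2  44.4 294.5] psi 2.83 roll 0.0023 tool d [np.float64(1.3), np.float64(146.9), np.float64(94.5)] F [ 0.1 -0.3  0.7] w 0.3
```

Call:
arm_command(
  steps=[0,0,0,0.002,0.0013,0.0482,0,0,0,0.0482,0,0,0,0.0483,0,0,0,0,0.05,0,0,0,0.05,0,0,0,0.05,0,0,0,0.02,0,0,0,0,0,0,0,0,0],
  grip=0.035,
)

```text
clock: 11.98
position: [605.2, 188.2, 126.0]
ee_rot: [-0.023, 1.0, 0.0, 0.001]
contact_force: [0.5, 0.5, 0.7]
gripper_width: 35.1
grasp_force: 0.0
```

```bash
python3 - <<'E'
from h import *
go(603.8,188.8,68,2.7)
s=get_image("scene");t=get_image("top")
cv2.imwrite("pics/s5.png",np.hstack([cv2.resize(s[90:190,290:390,::-1],(400,400)),cv2.resize(t[140:240,170:270,::-1],(400,400))]))
E
```

```text
at [605.2 188.2 126. ] psi 2.65 roll -0.0008 tool d [np.float64(1.4), np.float64(0.6), np.float64(58.0)] F [0.5 0.5 0.7] w 35.1
```

View pics/s5.png

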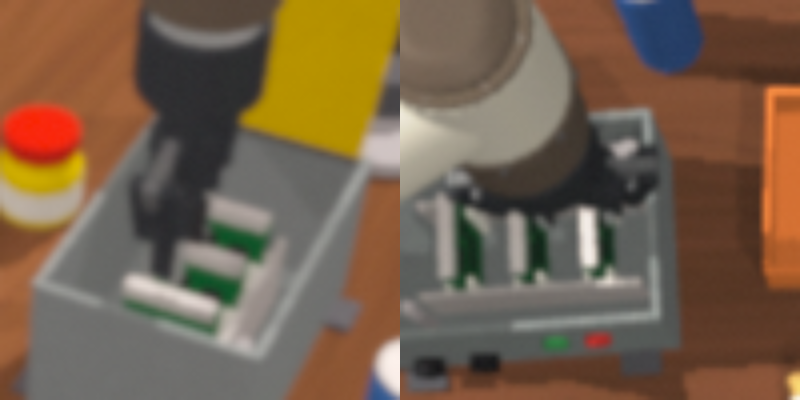

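The fingers straddle card A: the front tip is at crop (160,270) and my projection gives (158,271). Descending to grip.

Call:
arm_command(
  steps=[0.0014,0.0006,0.02,0,0,0,0.02,0,0,0,0.012,0,0,0,0.006,0,0,0,0,0],
)

```text
clock: 12.7
position: [604.0, 188.7, 68.9]
ee_rot: [-0.023, 1.0, 0.0, 0.001]
contact_force: [-0.8, -0.4, 5.5]
gripper_width: 34.9
grasp_force: 1.9
```

Call:
arm_command(
  steps=[0,0,0,0,0,0,0,0,0,0,0,0,0,0,0,0],
  grip=0,
)

```text
clock: 13.2
position: [603.5, 188.6, 67.4]
ee_rot: [-0.023, 1.0, 0.0, 0.001]
contact_force: [-0.4, 1.0, 5.2]
gripper_width: 8.1
grasp_force: 59.9
```

Call:
arm_command(
  steps=[0,0,-0.01,0,0,0,-0.02,0,0,0,-0.025,0,0,0,-0.025,0,0,0,-0.03,0,0,0,-0.03,0,0,0,-0.02,0,0,0,0,0],
)

```text
clock: 14.2
position: [603.2, 188.4, 227.9]
ee_rot: [-0.023, 1.0, 0.001, 0.001]
contact_force: [-0.1, -0.1, -1.8]
gripper_width: 8.1
grasp_force: 59.1
```

```bash
python3 - <<'E'
from h import *
for y in(-120,-48,24): go(649+.015*(y+48)*1,y,200,-0.9)
s=get_image("scene")
cv2.imwrite("pics/s6.png",cv2.resize(s[50:250,250:410,::-1],(480,600)))
E
```

```text
at [603.2 188.4 227.9] psi 2.61 roll 0.0613 tool d [np.float64(-49.6), np.float64(-307.7), np.float64(27.9)] F [-0.1 -0.1 -1.8] w 8.1
at [603.2 188.4 227.9] psi 2.61 roll 0.0613 tool d [np.float64(-49.5), np.float64(-235.7), np.float64(27.9)] F [-0.1 -0.1 -1.8] w 8.1
at [603.2 188.4 227.9] psi 2.61 roll 0.0613 tool d [np.float64(-49.5), np.float64(-163.6), np.float64(27.9)] F [-0.1 -0.1 -1.8] w 8.1
```

View pics/s6.png

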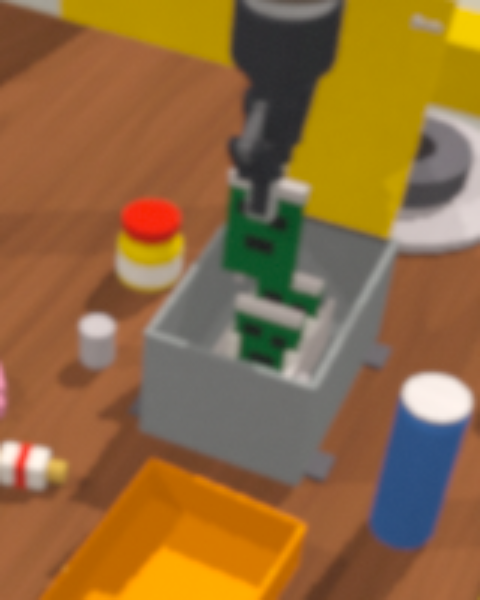

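Card A is held squarely (crop (262,230)) and clear of the box. Moving to the far end of the tray.

Call:
arm_command(
  steps=[0,0,0,0.061,-0.0083,-0.0513,0,0,-0.0083,-0.0513,0,0,-0.0083,-0.0513,0,0,-0.0083,-0.0513,0,0,-0.0083,-0.0513,0,0,-0.0083,-0.0513,0,0,0,0,0.03,0,0,0,0.04,0,0,0,0.04,0,0,0,0.03,0,0,0,0.01,0,0,0,0,0,0,0,0,0],
)

```text
clock: 16.0
position: [648.9, -120.3, 78.0]
ee_rot: [0.007, 1.0, -0.0, 0.001]
contact_force: [-0.1, 0.1, -0.7]
gripper_width: 8.1
grasp_force: 59.1
```

Call:
arm_command(
  steps=[0,0,0.004,0,0,0,0.002,0,0,0,0,0],
)

```text
clock: 16.38
position: [647.9, -120.3, 70.6]
ee_rot: [0.008, 1.0, 0.0, -0.0]
contact_force: [0.3, -0.5, -0.6]
gripper_width: 7.9
grasp_force: 59.1
```

Call:
arm_command(
  steps=[0,0,0.002,0,0,0,0.001,0,0,0,0.001,0,0,0,0,0,0,0,0,0],
)

```text
clock: 17.0
position: [647.9, -120.3, 66.6]
ee_rot: [0.008, 1.0, 0.0, -0.0]
contact_force: [-0.3, -0.7, -1.0]
gripper_width: 8.2
grasp_force: 59.3
```

Call:
arm_command(
  steps=[0,0,0.001,0,0,0,0.001,0,0,0,0,0],
)

```text
clock: 17.38
position: [648.0, -120.4, 66.4]
ee_rot: [0.007, 1.0, -0.0, 0.0]
contact_force: [-3.2, 1.3, 7.3]
gripper_width: 8.3
grasp_force: 60.5
```

Call:
arm_command(
  steps=[0,0,-0.0008,0,0,0,0,0,0,0,0,0,0,0,0,0],
  grip=0.03,
)

```text
clock: 17.88
position: [647.9, -120.3, 65.1]
ee_rot: [0.008, 1.0, -0.0, -0.0]
contact_force: [-0.2, 1.2, -0.6]
gripper_width: 30.2
grasp_force: 0.0
```

Call:
arm_command(
  steps=[0,0,-0.01,0,0,0,-0.02,0,0,0,-0.03,0,0,0,-0.04,0,0,0,-0.04,0,0,0,-0.02,0,0,0,0,0],
)

```text
clock: 18.75
position: [648.9, -120.3, 228.3]
ee_rot: [0.008, 1.0, 0.0, 0.003]
contact_force: [-1.3, 0.8, -1.3]
gripper_width: 30.3
grasp_force: 0.0
```

```bash
python3 - <<'E'
from h import *
go(601.4,238.7,200,2.7)
s=get_image("scene")
cv2.imwrite("pics/s7.png",cv2.resize(s[90:310,170:410,::-1],(600,550)))
E
```

```text
at [ 648.9 -120.3  228.3] psi -0.87 roll -0.0622 tool d [np.float64(30.5), np.float64(360.9), np.float64(28.3)] F [-1.3  0.8 -1.3] w 30.3
```

View pics/s7.png

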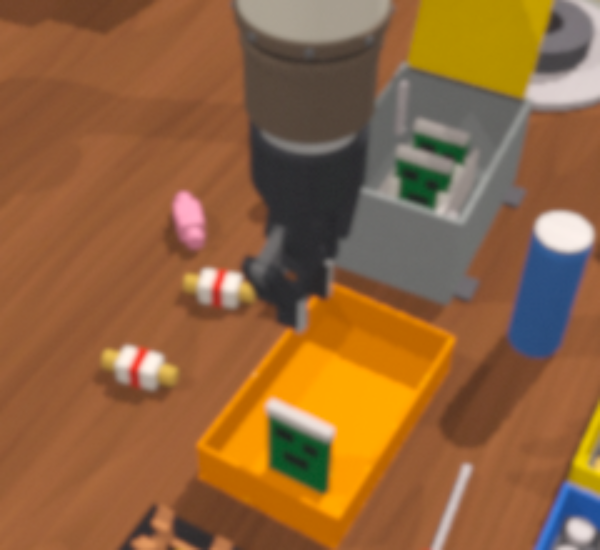

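Card A stands upright in the tray at crop (300,445). Card B next.

Call:
arm_command(
  steps=[0,0,0,-0.062,0.0044,0.0515,0,0,0.0044,0.0515,0,0,0.0044,0.0515,0,0,0.0044,0.0515,0,0,0.0044,0.0515,0,0,0.0044,0.0515,0,0,0.0041,0.0515,0,0,0,0,0.04,0,0,0,0.04,0,0,0,0.03,0,0,0,0,0,0,0,0,0],
  grip=0.035,
)

```text
clock: 20.42
position: [601.2, 238.5, 116.0]
ee_rot: [-0.024, 1.0, -0.0, 0.0]
contact_force: [-0.6, -0.1, 1.4]
gripper_width: 35.3
grasp_force: 0.0
```

```bash
python3 -c "
from h import *
go(601.4,238.5,69,2.7)"
```

```text
at [601.2 238.5 116. ] psi 2.7 roll -0.0 tool d [np.float64(-0.2), np.float64(-0.0), np.float64(47.0)] F [-0.6 -0.1  1.4] w 35.3
```

Call:
arm_command(
  steps=[0,0,0.02,0,0,0,0.015,0,0,0,0.01,0,0,0,0.002,0,0,0,0,0],
)

```text
clock: 21.05
position: [600.9, 238.5, 68.8]
ee_rot: [-0.023, 1.0, 0.0, 0.0]
contact_force: [-0.9, -0.5, 0.0]
gripper_width: 35.1
grasp_force: 0.0
```

Call:
arm_command(
  steps=[0,0,0,0,0,0,0,0,0,0,0,0,0,0,0,0],
  grip=0,
)

```text
clock: 21.55
position: [601.1, 238.7, 69.1]
ee_rot: [-0.024, 1.0, 0.0, 0.001]
contact_force: [-0.6, 0.3, 3.6]
gripper_width: 8.0
grasp_force: 60.8
```

Call:
arm_command(
  steps=[0,0,-0.01,0,0,0,-0.02,0,0,0,-0.025,0,0,0,-0.025,0,0,0,-0.03,0,0,0,-0.03,0,0,0,-0.02,0,0,0,0,0],
)

```text
clock: 22.55
position: [601.1, 238.7, 230.3]
ee_rot: [-0.023, 1.0, 0.001, 0.001]
contact_force: [0.8, -0.2, -0.9]
gripper_width: 8.1
grasp_force: 60.4
```

```bash
python3 -c "
from h import *
go(648.5,-60,200,-.9)"
```

```text
at [601.1 238.7 230.3] psi 2.68 roll 0.0625 tool d [np.float64(-52.1), np.float64(-297.9), np.float64(30.3)] F [ 0.8 -0.2 -0.9] w 8.1
```

Call:
arm_command(
  steps=[0,0,0,0.0625,-0.0087,-0.0497,0,0,-0.0087,-0.0497,0,0,-0.0087,-0.0497,0,0,-0.0087,-0.0497,0,0,-0.0087,-0.0496,0,0,-0.0086,-0.0495,0,0,0,0,0.03,0,0,0,0.04,0,0,0,0.04,0,0,0,0.03,0,0,0,0.016,0,0,0,0.002,0,0,0,0,0,0,0,0,0],
)

```text
clock: 24.42
position: [648.5, -60.2, 71.2]
ee_rot: [0.008, 1.0, 0.0, 0.001]
contact_force: [-0.4, -0.1, 0.0]
gripper_width: 8.2
grasp_force: 60.4
```

Call:
arm_command(
  steps=[0,0,0.001,0,0,0,0.001,0,0,0,0.001,0,0,0,0,0],
)

```text
clock: 24.92
position: [648.1, -60.3, 68.2]
ee_rot: [0.008, 1.0, -0.0, 0.0]
contact_force: [-2.1, 0.7, 3.4]
gripper_width: 7.9
grasp_force: 61.1
```

Contact; release, rise and go to card C.

Call:
arm_command(
  steps=[0,0,0,0,0,0,0,0,0,0,0,0,0,0,0,0],
  grip=0.03,
)

```text
clock: 25.42
position: [648.0, -60.3, 67.2]
ee_rot: [0.008, 1.0, 0.0, -0.0]
contact_force: [0.5, -0.2, -0.5]
gripper_width: 29.7
grasp_force: 0.0
```

Call:
arm_command(
  steps=[0,0,-0.01,0,0,0,-0.02,0,0,0,-0.03,0,0,0,-0.04,0,0,0,-0.04,0,0,0,-0.02,0,0,0,0,-0.0625,0.0055,0.0502,0,0,0.0047,0.0502,0,0,0.0047,0.0502,0,0,0.0047,0.0502,0,0,0.0047,0.0502,0,0,0.0047,0.0502,0,0,0.0047,0.0502,0,0,0,0,0,0],
)

```text
clock: 27.3
position: [597.2, 292.5, 227.7]
ee_rot: [-0.026, 1.0, 0.0, 0.0]
contact_force: [0.4, -0.6, -0.4]
gripper_width: 30.0
grasp_force: 0.0
```

```bash
python3 -c "
from h import *
go(598.9,288.6,69,2.7)
s=get_image('scene')
cv2.imwrite('pics/s8.png',cv2.resize(s[90:310,170:410,::-1],(600,550)))"
```

```text
at [597.2 292.5 227.7] psi 2.94 roll 0.0042 tool d [np.float64(-1.5), np.float64(-4.0), np.float64(158.7)] F [ 0.4 -0.6 -0.4] w 30.0
```

View pics/s8.png

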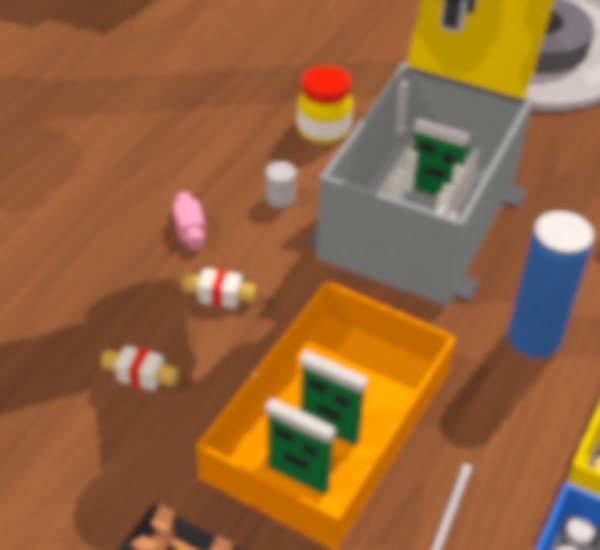

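Both cards stand in the tray (crop (300,445) and (335,397)), and one card is left in the rack at (440,155).

Call:
arm_command(
  steps=[0,0,0,0.004,-0.0015,-0.004,0.04,0,0,0,0.04,0,0,0,0.03,0,0,0,0,0,0,0,0,0],
  grip=0.035,
)

```text
clock: 28.1
position: [600.9, 284.9, 119.2]
ee_rot: [-0.021, 1.0, 0.0, 0.001]
contact_force: [0.3, -0.7, 0.5]
gripper_width: 34.9
grasp_force: 0.0
```

```bash
python3 -c "
from h import *
go(598.9,288.6,69,2.7)"
```

```text
at [600.9 284.9 119.2] psi 2.41 roll -0.0051 tool d [np.float64(1.8), np.float64(3.8), np.float64(50.2)] F [ 0.3 -0.7  0.5] w 34.9
```

Previous reading was in transit; undo the correction.

Call:
arm_command(
  steps=[0,0,0,-0.005,0.0018,0.0038,0,0,0,0,0.02,0,0,0,0.018,0,0,0,0.01,0,0,0,0.002,0,0,0,0,0,0,0,0,0],
)

```text
clock: 29.1
position: [598.0, 289.2, 68.1]
ee_rot: [-0.024, 1.0, 0.0, 0.001]
contact_force: [-0.5, -1.0, -0.2]
gripper_width: 34.8
grasp_force: 0.0
```

Call:
arm_command(
  steps=[0,0,0,0,0,0,0,0,0,0,0,0,0,0,0,0],
  grip=0,
)

```text
clock: 29.6
position: [598.0, 289.1, 68.0]
ee_rot: [-0.024, 1.0, 0.0, 0.0]
contact_force: [-1.1, -0.2, 3.4]
gripper_width: 8.2
grasp_force: 60.5
```

Call:
arm_command(
  steps=[0,0,-0.01,0,0,0,-0.02,0,0,0,-0.025,0,0,0,-0.025,0,0,0,-0.03,0,0,0,-0.03,0,0,0,-0.02,0,0,0,0,0,0,0,0,0],
)

```text
clock: 30.72
position: [596.9, 288.6, 226.1]
ee_rot: [-0.024, 1.0, -0.0, -0.001]
contact_force: [-0.1, 0.3, -0.8]
gripper_width: 8.0
grasp_force: 60.1
```

```bash
python3 -c "
from h import *
go(648.5,0,200,-.9)"
```

```text
at [596.9 288.6 226.1] psi 2.72 roll 0.0632 tool d [np.float64(-56.1), np.float64(-287.7), np.float64(26.1)] F [-0.1  0.3 -0.8] w 8.0
```

Call:
arm_command(
  steps=[0,0,0,0.063,-0.0094,-0.048,0,0,-0.0094,-0.048,0,0,-0.0094,-0.048,0,0,-0.0094,-0.048,0,0,-0.0094,-0.048,0,0,-0.0094,-0.048,0,0,0,0,0.03,0,0,0,0.04,0,0,0,0.04,0,0,0,0.03,0,0,0,0.013,0,0,0,0.002,0,0,0,0,0,0,0,0,0],
)

```text
clock: 32.6
position: [650.5, 0.3, 73.9]
ee_rot: [0.007, 1.0, 0.0, 0.001]
contact_force: [-0.9, 0.2, -0.8]
gripper_width: 8.2
grasp_force: 60.0
```

Call:
arm_command(
  steps=[0,0,0.001,0,0,0,0.001,0,0,0,0.001,0,0,0,0,0],
)

```text
clock: 33.1
position: [649.6, 0.1, 69.3]
ee_rot: [0.008, 1.0, -0.0, -0.0]
contact_force: [0.1, -0.0, -1.3]
gripper_width: 8.1
grasp_force: 60.0
```

Call:
arm_command(
  steps=[0,0,0.001,0,0,0,0.001,0,0,0,0.0005,0,0,0,0,0],
)

```text
clock: 33.6
position: [649.6, 0.1, 67.0]
ee_rot: [0.008, 1.0, -0.0, -0.0]
contact_force: [-0.4, -0.3, -0.6]
gripper_width: 8.1
grasp_force: 60.2
```

Call:
arm_command(
  steps=[0,0,0.001,0,0,0,0,0],
)

```text
clock: 33.85
position: [649.7, 0.1, 67.0]
ee_rot: [0.007, 1.0, -0.0, 0.0]
contact_force: [-2.8, 0.1, 5.3]
gripper_width: 8.1
grasp_force: 61.0
```

Contact; release, rise and re-measure the fuses.

Call:
arm_command(
  steps=[0,0,0,0,0,0,0,0,0,0,0,0,0,0,0,0],
  grip=0.03,
)

```text
clock: 34.35
position: [649.6, 0.1, 65.7]
ee_rot: [0.008, 1.0, -0.0, -0.0]
contact_force: [-0.4, -0.6, -0.2]
gripper_width: 30.0
grasp_force: 0.0
```

Call:
arm_command(
  steps=[0,0,-0.01,0,0,0,-0.02,0,0,0,-0.03,0,0,0,-0.04,0,0,0,-0.04,0,0,0,-0.02,0,0,0,0,0,0,0,0,0],
)

```text
clock: 35.35
position: [648.9, 0.1, 224.9]
ee_rot: [0.008, 1.0, 0.0, -0.001]
contact_force: [-0.2, -0.4, -0.4]
gripper_width: 29.8
grasp_force: 0.0
```

```bash
cat >> h.py <<'E'
def fuses():
    """red bands on white: positions at z=26 (top) / z=13 caps + yaw, both cameras"""
    for n,bx in(("top",(230,215,440,330)),("scene",(100,150,300,330))):
        im=get_image(n)
        W=blobs(im,(0,0,160),(179,75,255),bx,25)
        for r in blobs(im,(0,140,100),(9,255,255),bx,12):
            near=[b for b in W if np.hypot(*(b[1]-r[1]))<16]
            if len(near)<2: continue
            m=sum(b[2] for b in near[:2])|r[2]
            H=(179,255,255);caps=[b for b in blobs(im,(17,80,90),(35,255,255),bx,8) if np.hypot(*(b[1]-r[1]))<32]
            a=w(n,r[1],20)
            d=w(n,caps[0][1],13)-w(n,caps[1][1],13) if len(caps)>1 else np.array([0,0])
            if d[0]<0:d=-d
            mid=(w(n,caps[0][1],15)+w(n,caps[1][1],15))/2 if len(caps)>1 else None
            print(n,"red@20",a.round(1),"capmid",mid,"L",np.hypot(*d).round(1),"yaw",np.degrees(np.arctan2(d[1],d[0])).round(1),"px",r[1].round(1))
E
python3 - <<'E'
from h import *
fuses()
go(472,36,200,18.3)
t=get_image('top')
cv2.imwrite('pics/s9.png',cv2.resize(t[140:300,140:440,::-1],(780,416)))
E
```

```text
top red@20 [460.9 -90.5] capmid [460.32380467 -90.71895249] L 56.7 yaw 11.6 px [316.7 246.9]
top red@20 [472.2  36.8] capmid [472.51932913  37.08950621] L 58.0 yaw 17.8 px [272.9 244.5]
scene red@20 [460.8 -96.4] capmid [458.82392255 -91.52148619] L 60.7 yaw 10.1 px [224.4 236.5]
scene red@20 [474.5  28.1] capmid [471.34082951  34.98271692] L 60.1 yaw 17.0 px [256.8 205.4]
at [648.9   0.  224.3] psi -0.88 roll -0.3347 tool d [np.float64(156.7), np.float64(89.7), np.float64(24.3)] F [ 0.3  0.3 -0.1] w 30.1
```

View pics/s9.png

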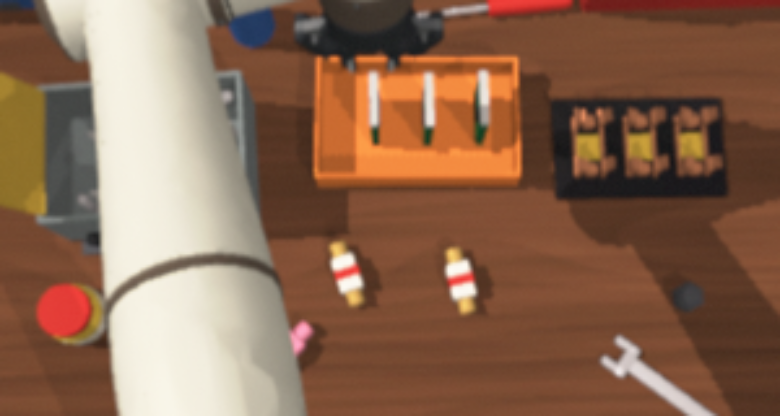

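All three cards stand in the tray (crop (375,105), (428,108), (482,105)) and the rack is empty. The fuses are unmoved at (347,272) and (460,280). Picking the first fuse.

Call:
arm_command(
  steps=[0,0,0,-0.17,0,0,0,-0.153,0.0392,0.0224,0,0,0.0392,0.0224,0,0,0.0392,0.0224,0,0,0.0392,0.0225,0,0,0,0,0.05,0,0,0,0.05,0,0,0,0.05,0,0,0,0,0,0,0,0,0],
  grip=0.05,
)

```text
clock: 36.88
position: [474.3, 38.4, 77.1]
ee_rot: [-0.154, 0.988, -0.0, 0.001]
contact_force: [0.8, -0.0, 1.5]
gripper_width: 50.0
grasp_force: 0.0
```

```bash
python3 -c "
from h import *
fuses()
go(472,36.3,4,17.6)"
```

```text
top red@20 [460.7 -90.8] capmid [460.18955085 -90.58162216] L 56.9 yaw 11.3 px [316.8 247. ]
scene red@20 [460.8 -96.1] capmid [458.88173183 -91.67111204] L 60.2 yaw 11.6 px [224.5 236.4]
scene red@20 [474.4  28.7] capmid [471.01777394  34.87675995] L 59.9 yaw 16.9 px [256.8 205.2]
at [474.6  38.6  77.9] psi 17.66 roll 0.001 tool d [np.float64(3.2), np.float64(-1.4), np.float64(73.9)] F [-0.3 -0.2 -0.6] w 50.1
```

Call:
arm_command(
  steps=[0.0032,-0.0014,0.025,0,0,0,0.025,0,0,0,0.015,0,0,0,0.007,0,0,0,0,0,0,0,0,0],
)

```text
clock: 37.72
position: [471.2, 36.1, 4.9]
ee_rot: [-0.153, 0.988, 0.0, 0.001]
contact_force: [0.3, 1.0, -0.4]
gripper_width: 50.1
grasp_force: 0.0
```

Call:
arm_command(
  steps=[0,0,0,0,0,0,0,0,0,0,0,0,0,0,0,0],
  grip=0,
)

```text
clock: 38.22
position: [471.0, 36.0, 4.7]
ee_rot: [-0.153, 0.988, 0.0, 0.001]
contact_force: [-1.8, -0.7, 5.1]
gripper_width: 24.9
grasp_force: 59.7
```

Call:
arm_command(
  steps=[0,0,-0.02,0,0,0,-0.05,0,0,0,-0.05,0,0,0,-0.04,0,0,0,0,0.16,0,0,0,0.158,0,0,0,0,0,0,0,0],
)

```text
clock: 39.22
position: [470.1, 35.7, 163.6]
ee_rot: [0.004, 1.0, -0.0, -0.0]
contact_force: [0.9, -0.3, -1.2]
gripper_width: 25.1
grasp_force: 59.0
```

```bash
python3 -c "
from h import *
go(610.7,-247.9,150,-.6)"
```

```text
at [470.1  35.7 163.6] psi -0.46 roll 0.0024 tool d [np.float64(-143.5), np.float64(-282.1), np.float64(13.6)] F [ 0.9 -0.3 -1.2] w 25.1
```

Call:
arm_command(
  steps=[-0.0239,-0.047,0,0.002,-0.0239,-0.047,0,0,-0.0239,-0.047,0,0,-0.0239,-0.047,0,0,-0.0239,-0.047,0,0,-0.0239,-0.047,0,0,0,0,0.04,0,0,0,0.04,0,0,0,0.02,0,0,0,0,0,0,0,0,0],
)

```text
clock: 40.6
position: [611.2, -248.1, 64.8]
ee_rot: [0.006, 1.0, -0.0, 0.001]
contact_force: [0.3, 0.8, 0.2]
gripper_width: 25.0
grasp_force: 59.3
```

```bash
python3 - <<'E'
from h import *
go(610.7,-247.9,41,-.6)
t=get_image('top');s=get_image('scene')
cv2.imwrite('pics/s10.png',np.hstack([cv2.resize(t[165:230,340:440,::-1],(400,260)),cv2.resize(s[285:385,170:290,::-1],(400,333))[:260]]))
E
```

```text
at [ 611.2 -248.1   64.8] psi -0.64 roll -0.0007 tool d [np.float64(0.6), np.float64(0.2), np.float64(23.8)] F [0.3 0.8 0.2] w 25.0
```

View pics/s10.png

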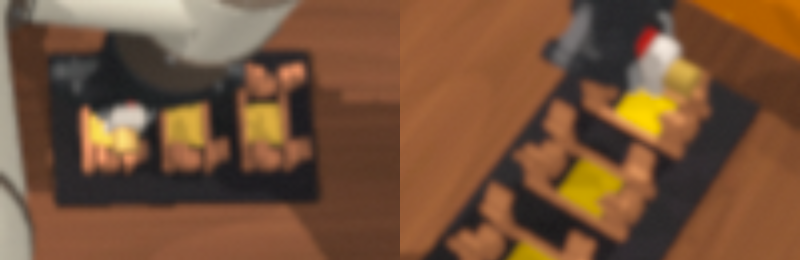

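The fuse is above station 0. The jaws at top crop ±36 px about (277,113), corrected for height, agree with the yellow centre I used. Pressing in.

Call:
arm_command(
  steps=[0.0006,0.0002,0.01,0,0,0,0.008,0,0,0,0.005,0,0,0,0.002,0,0,0,0,0],
)

```text
clock: 41.32
position: [610.1, -247.3, 39.2]
ee_rot: [0.006, 1.0, 0.0, 0.0]
contact_force: [-0.1, 3.1, 2.6]
gripper_width: 24.8
grasp_force: 59.8
```

Call:
arm_command(
  steps=[0,0,0.002,0,0,0,0.002,0,0,0,0,0],
)

```text
clock: 41.7
position: [610.4, -247.6, 36.6]
ee_rot: [0.006, 1.0, -0.0, 0.001]
contact_force: [-1.3, 4.0, 8.8]
gripper_width: 24.6
grasp_force: 60.6
```

Call:
arm_command(
  steps=[0,0,0.002,0,0,0,0,0],
)

```text
clock: 41.95
position: [610.5, -247.6, 34.8]
ee_rot: [0.006, 1.0, -0.0, 0.001]
contact_force: [-1.8, 3.1, 7.9]
gripper_width: 24.7
grasp_force: 60.7
```

Call:
arm_command(
  steps=[0,0.001,0.002,0,0,0,0.002,0,0,0,0,0],
)

```text
clock: 42.32
position: [610.3, -247.0, 29.6]
ee_rot: [0.006, 1.0, -0.0, 0.001]
contact_force: [1.1, 0.7, 2.5]
gripper_width: 24.9
grasp_force: 59.8
```

Call:
arm_command(
  steps=[0,0,0.002,0,0,0,0.001,0,0,0,0,0],
)

```text
clock: 42.7
position: [609.9, -246.8, 25.7]
ee_rot: [0.006, 1.0, -0.0, -0.0]
contact_force: [-0.2, 0.2, 1.6]
gripper_width: 24.9
grasp_force: 59.7
```

Call:
arm_command(
  steps=[0,0,0.001,0,0,0,0.001,0,0,0,0,0],
)

```text
clock: 43.08
position: [609.9, -246.8, 25.6]
ee_rot: [0.006, 1.0, -0.0, 0.0]
contact_force: [-3.0, 1.8, 10.4]
gripper_width: 24.8
grasp_force: 60.8
```

Call:
arm_command(
  steps=[0,0,0.001,0,0,0,0,0,0,0,-0.002,0,0,0,0,0],
)

```text
clock: 43.58
position: [609.9, -246.8, 25.6]
ee_rot: [0.006, 1.0, -0.0, 0.0]
contact_force: [-1.5, 1.4, 6.4]
gripper_width: 24.7
grasp_force: 60.1
```

Call:
arm_command(
  steps=[0,0,0,0,0,0,0,0,0,0,0,0,0,0,-0.01,0,0,0,-0.02,0,0,0,-0.03,0,0,0,-0.04,0,0,0,-0.04,0,0,0,0,-0.1,0,0,0,-0.1,0,0,0,0,0,0,0,0],
  grip=0.04,
)

```text
clock: 45.08
position: [609.9, -246.7, 165.2]
ee_rot: [-0.093, 0.996, -0.0, 0.0]
contact_force: [-0.3, 0.3, 0.4]
gripper_width: 40.1
grasp_force: 0.0
```

```bash
python3 - <<'E'
from h import *
fuses()
go(460,-91.2,60,11.2)
s=get_image('scene');R=((0,140,100),(9,255,255))
for b in blobs(s,*R,(180,285,285,385),12): print(b[:2])
print("expected", pix('scene',(609.9,-246.8,47)))
E
```

```text
scene red@20 [ 601.9 -237.8] capmid [ 623.03550656 -248.07938567] L 30.8 yaw 49.2 px [241.9 309.2]
at [ 609.8 -246.7  164.9] psi 10.71 roll -0.0085 tool d [np.float64(116.8), np.float64(181.6), np.float64(104.9)] F [0.1 0.3 0.5] w 40.0
(67, array([241.88059701, 309.2238806 ]))
expected [241.97037705 307.69633249]
```

The first fuse is seated: its red band is at (241.9,309.2) and I expected (242.0,307.7). The second fuse is hidden by the arm, so I'll move aside.

Call:
arm_command(
  steps=[0.043,-0.013,0,0,0.043,-0.013,0,0,0.043,-0.013,0,0,0.043,-0.013,0,0,0,0,0,0,0,0,0,0],
  grip=0.05,
)

```text
clock: 45.98
position: [451.0, -330.1, 165.2]
ee_rot: [-0.094, 0.996, -0.0, 0.0]
contact_force: [-0.3, 0.1, 0.2]
gripper_width: 49.9
grasp_force: 0.0
```

```bash
python3 - <<'E'
from h import *
fuses()
go(460,-91.2,60,11.2)
E
```

```text
top red@20 [460.3 -90.8] capmid [460.37274777 -90.57981917] L 57.6 yaw 11.3 px [316.8 247.1]
scene red@20 [ 601.8 -237.8] capmid [ 622.9276872 -248.1066567] L 31.1 yaw 49.3 px [241.8 309.2]
scene red@20 [461.  -96.8] capmid [458.89949211 -91.7332405 ] L 60.6 yaw 10.6 px [224.4 236.6]
at [ 451.5 -329.7  164.9] psi 10.8 roll -0.007 tool d [np.float64(-54.6), np.float64(232.3), np.float64(104.9)] F [ 0.  -0.1  0.1] w 49.8
```

Call:
arm_command(
  steps=[0,0,0,-0.007,-0.0109,0.0465,0,0,-0.0109,0.0465,0,0,-0.0109,0.0465,0,0,-0.0109,0.0465,0,0,-0.0109,0.0463,0,0,0,0,0.05,0,0,0,0.05,0,0,0,0,0,0,0,0,0],
)

```text
clock: 47.32
position: [460.6, -91.3, 66.3]
ee_rot: [-0.098, 0.995, -0.0, 0.001]
contact_force: [0.7, -0.6, 0.7]
gripper_width: 49.9
grasp_force: 0.0
```

```bash
python3 - <<'E'
from h import *
fuses()
go(459.8,-91.2,4.5,11.2)
E
```

```text
scene red@20 [ 601.9 -237.8] capmid [ 622.95530831 -248.06124946] L 30.7 yaw 49.5 px [241.9 309.2]
scene red@20 [461.2 -97.2] capmid [459.01927455 -91.92116017] L 60.5 yaw 10.9 px [224.3 236.8]
at [460.9 -91.3  66.9] psi 11.18 roll -0.0003 tool d [np.float64(1.0), np.float64(0.3), np.float64(62.4)] F [0.6 0.6 0.3] w 50.0
```

Call:
arm_command(
  steps=[0.001,0.0003,0.025,0,0,0,0.02,0,0,0,0.01,0,0,0,0.0065,0,0,0,0,0,0,0,0,0],
)

```text
clock: 48.18
position: [458.6, -91.3, 4.0]
ee_rot: [-0.097, 0.995, -0.0, 0.001]
contact_force: [0.1, 1.1, 0.4]
gripper_width: 50.1
grasp_force: 0.0
```

Call:
arm_command(
  steps=[0,0,0,0,0,0,0,0,0,0,0,0,0,0,0,0],
  grip=0,
)

```text
clock: 48.68
position: [458.6, -91.3, 4.0]
ee_rot: [-0.097, 0.995, -0.0, 0.001]
contact_force: [-0.5, 1.0, 6.3]
gripper_width: 24.7
grasp_force: 59.6
```

Call:
arm_command(
  steps=[0,0,-0.02,0,0,0,-0.05,0,0,0,-0.05,0,0,0,-0.04,0,0,0,0,0.1,0,0,0,0.106,0,0,0,0,0,0,0,0],
)

```text
clock: 49.68
position: [457.7, -91.3, 163.0]
ee_rot: [0.005, 1.0, 0.0, -0.0]
contact_force: [-0.1, -0.2, -1.4]
gripper_width: 24.9
grasp_force: 59.1
```

```bash
python3 -c "
from h import *
go(609.1,-366.3,150,-.6)"
```

```text
at [457.7 -91.3 163. ] psi -0.56 roll 0.0007 tool d [np.float64(-154.2), np.float64(-273.4), np.float64(13.0)] F [-0.1 -0.2 -1.4] w 24.9
```

Call:
arm_command(
  steps=[-0.0256,-0.0456,0,0,-0.0256,-0.0456,0,0,-0.0256,-0.0456,0,0,-0.0256,-0.0456,0,0,-0.0256,-0.0456,0,0,-0.0256,-0.0454,0,0,0,0,0.04,0,0,0,0.04,0,0,0,0.02,0,0,0,0,0,0,0,0,0],
)

```text
clock: 51.05
position: [609.4, -366.8, 64.3]
ee_rot: [0.005, 1.0, -0.0, 0.001]
contact_force: [-0.1, -0.0, -0.2]
gripper_width: 25.2
grasp_force: 59.3
```

```bash
python3 -c "
from h import *
go(609.1,-366.3,39,-.6)"
```

```text
at [ 609.4 -366.8   64.3] psi -0.59 roll 0.0001 tool d [np.float64(0.3), np.float64(0.5), np.float64(25.3)] F [-0.1 -0.  -0.2] w 25.2
```

Call:
arm_command(
  steps=[0.0003,0.0005,0.01,0,0,0,0.008,0,0,0,0.005,0,0,0,0.002,0,0,0,0,0],
)

```text
clock: 51.68
position: [607.9, -366.4, 38.7]
ee_rot: [0.006, 1.0, -0.0, -0.0]
contact_force: [-2.1, -1.2, 1.1]
gripper_width: 24.8
grasp_force: 59.6
```

Call:
arm_command(
  steps=[0,0,0.002,0,0,0,0.002,0,0,0,0,0],
)

```text
clock: 52.05
position: [608.1, -366.6, 37.0]
ee_rot: [0.006, 1.0, -0.001, 0.0]
contact_force: [-5.2, -0.0, 8.9]
gripper_width: 24.9
grasp_force: 60.8
```

Well centred in y. Pressing home.

Call:
arm_command(
  steps=[0,0,0.002,0,0,0,0.002,0,0,0,0.002,0,0,0,0,0],
)

```text
clock: 52.55
position: [608.1, -366.5, 30.3]
ee_rot: [0.006, 1.0, -0.0, 0.0]
contact_force: [-4.4, 0.2, 6.0]
gripper_width: 24.7
grasp_force: 60.3
```

Call:
arm_command(
  steps=[0,0,0.002,0,0,0,0.001,0,0,0,0,0],
)

```text
clock: 52.92
position: [607.9, -366.1, 25.0]
ee_rot: [0.006, 1.0, 0.0, -0.0]
contact_force: [-4.5, -2.2, 1.5]
gripper_width: 25.0
grasp_force: 59.7
```

Call:
arm_command(
  steps=[0,0,0.001,0,0,0,0.001,0,0,0,0,0],
)

```text
clock: 53.3
position: [607.9, -366.1, 25.0]
ee_rot: [0.006, 1.0, -0.0, -0.0]
contact_force: [-6.1, 0.0, 8.0]
gripper_width: 25.1
grasp_force: 60.7
```

Call:
arm_command(
  steps=[0,0,0.001,0,0,0,0.001,0,0,0,0,0,0,0,-0.002,0,0,0,0,0],
)

```text
clock: 53.92
position: [607.9, -366.1, 24.9]
ee_rot: [0.006, 1.0, -0.0, -0.0]
contact_force: [-5.7, -1.6, 9.1]
gripper_width: 24.5
grasp_force: 60.4
```

Call:
arm_command(
  steps=[0,0,0,0,0,0,0,0,0,0,0,0,0,0,-0.01,0,0,0,-0.02,0,0,0,-0.03,0,0,0,-0.04,0,0,0,-0.04,0,0.05,0,0,0,0.05,0,0,0,0.05,0,0,0,0.05,0,0,0,0,0,0,0,0,0,0,0],
  grip=0.04,
)

```text
clock: 55.68
position: [409.3, -364.3, 165.2]
ee_rot: [0.006, 1.0, -0.001, 0.002]
contact_force: [0.5, 0.4, 0.4]
gripper_width: 39.8
grasp_force: 0.0
```

```bash
python3 - <<'E'
from h import *
s=get_image('scene');R=((0,140,100),(9,255,255))
for b in blobs(s,*R,(170,285,285,385),12): print(b[:2])
for P in((609.9,-246.8,47),(609,-366.3,47)):print("expected",pix('scene',P))
go(0,0,0)
t=get_image('top')
cv2.imwrite('pics/s11.png',np.hstack([cv2.resize(s[90:390,160:420,::-1],(400,462)),cv2.resize(t[140:300,140:440,::-1],(400,213)) if 0 else cv2.copyMakeBorder(cv2.resize(t[150:280,140:440,::-1],(400,173)),0,289,0,0,0)]))
E
```

```text
(84, array([205.95238095, 358.98809524]))
(67, array([241.85074627, 309.26865672]))
expected [241.97037705 307.69633249]
expected [206.02287014 358.25369723]
at [ 409.7 -364.2  164.7] psi -0.61 roll 0.0 tool d [np.float64(413.5), np.float64(359.8), np.float64(164.7)] F [ 1.3 -1.3  0.1] w 39.8
```

View pics/s11.png

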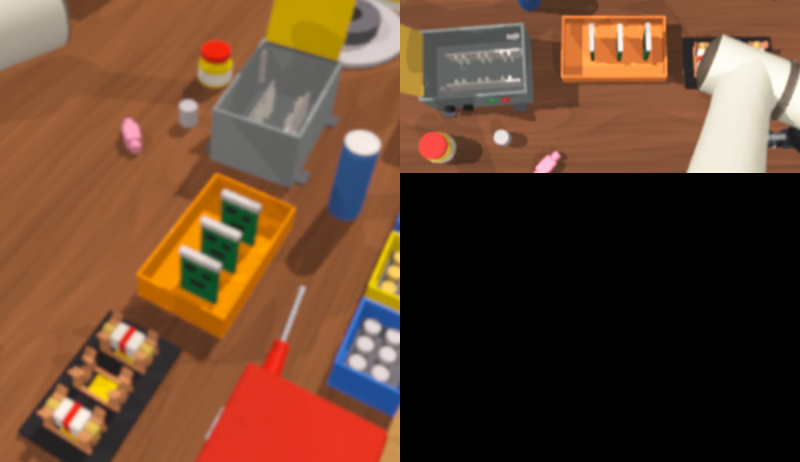

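The picture shows the rack empty, the hatch open and all three cards in the tray. Both fuses sit in the strip at crop (128,342) and (72,416), and the bystanders are in place. I'm handing in.

```bash
python3 -c "
from bench import *
print(job_done())"
```

```text
the job is handed in; nothing more can be done
None
```

The job is done and handed in, with no verdict returned: the hatch stands open, all three cards are in the orange tray, and both fuses present are pressed home in the strip; the pink look-alike and the other things on the bench were left alone.

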